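# Shim the drying board level

### The job

Level the hinged drying board: take the loose wooden wedge, slide it thin end first under the middle of the board's low edge and push it in gently until the bubble of the spirit level on the board stands centred between its two lines, then let go so that the wedge lies flat on the bench and carries the board at that level. Move the board only with the wedge, not by hand, do not force the wedge, and leave the pencil and the old wood block where they are.

Things in the scene. Friction and masses are not known exactly. Their poses are not given: they have to be found in the camera images.
- stand: fixed foot of the drying board: a steel plate with two posts on which a dark hinge block is clamped. Origin on the bench top below the front of the board's low edge, on its centre line; x axis points level from there to the hinge 240 mm away. The board above is 250 mm long along x, 140 mm wide, 16 mm thick; a spirit level and a 62 mm candle cup are fixed on it. Wedge goes in along +x at y = 0.
- bubble (a joint): place in m of the bubble (white, 27 mm long) in the 150 mm aluminium spirit level lying along the stand's x: 0 is centred between the two black cross lines (31 mm apart), positive towards the hinge (low edge too low; 0.020 at the start), negative: low edge too high. Shifts 2 mm per mm of edge height, settles in about a second. The board stops hard 3 mm of edge height above level: pushing on jams the wedge.
- wedge: loose plain pale wooden wedge, 176 mm long, 30 mm wide, 0.15 kg. Origin on its underside, at the front of the square heel; x axis points to the thin end, z up. Heel: x from -36 to 0 mm, 34 mm tall, sides parallel (30 mm), the place to grip. Taper: x from 0 to 140 mm, height falling evenly from 32 to 4 mm, so 5 mm of travel lift the edge 1 mm.
- wedge_tip (a point): middle of the wedge's thin end on its underside, 140 mm along x from the wedge's origin. A round steel bar under the board's low edge (lowest line 9 mm in from the front) rides up the taper and loads it with 4 to 10 N. The hinge block is clamped at a different height each time: the bar hangs 6 to 18 mm above the bench at the start, and the board is level when it is about 10 mm higher.
- pencil: pencil lying on the bench, 166 mm long, a bystander. Origin at the middle of its underside.
- old_blank: grey-brown square wood block, 30 x 111 x 30 mm, lying on the bench, a bystander. Origin at the middle of its underside.

How it is judged:
By the outcome, as a careful person would: the job done as asked, in the order asked, and still so for the second after the job is handed in, with the robot touching nothing.
It also fails if it takes over 64 s, if anything falls off the work surface, if the arm or the gripper's body presses on something with over 40 N, if the wrist force passes 120 N, or if a joint passes its speed limit or range.

### The arm

A 7-joint arm with a two-finger parallel gripper is mounted at the origin on a cart in front of the work surface, level with it; the furniture and walls round the work are solid. World frame = base frame: x ahead of the robot, y to its left, z up, the work surface at z = 0. Lengths are in m, angles in rad, forces in N, time in s.
With the tool pointing down it reaches from about 0.4 to 0.85 m from the base axis. Payload 10.4 kg.
Tool frame: the origin (TCP) lies midway between the tips of the shut fingers; the grasp point (between the pads) lies 19 mm behind it (r.tcp_to_grasp is the z of the grasp point in the tool frame, in m); z points along the fingers, x is the direction in which the jaws open and shut, and the axes are right-handed (so a half turn about z gives the same grasp; the last joint's range is limited). The gripper opens to 87 mm and grips with 3 to 60 N. Pads are 19 mm wide; open, the fingers measure 117 mm over their backs; the gripper's body (75 mm by 190 mm) begins 51 mm behind the grasp point.
Start: joints at [-1.175, 0.332, -0.065, 1.46, 0.022, 1.35, -0.088], TCP at [0.254, 0.571, 0.223] pointing down, gripper open.
Joint ranges: [-2.6, 2.6], [-0.5, 2.12], [-1.47, 1.34], [0.16, 2.42], [-1.27, 4.41], [0.06, 2.06], [-2.6, 2.6]. Speed limits (rad/s): [2.22, 2.22, 2.79, 2.79, 3.14, 3.14, 3.14].

### API

Orientations are given as a unit quaternion [x, y, z, w].
In Python, from bench import r, camera, close_job gives the robot as it stands. The module is installed in compiled form; this text tells all that it offers.
- The arm moves only by the shell command python3 -m crank 'ROWS' [FORCE]. ROWS is JSON, a list of rows, each an object of numbers: "x", "y", "z": the shift along the tool's x, y, z scaled (see below); "ax", "ay", "az": the turn, a rotation vector about the tool's x, y, z scaled (see below); "claw": the closure, from -1 (fully open) to 1 (shut), so that 0 is half open. A call has exactly 5 rows; each row is the pose to reach, as a shift and turn from the pose commanded when the call began, along the tool's axes at that moment; what a row does not reach only later rows make up. The controller multiplies each number of a shift by 1 m and each number of a turn by 2 rad. A row lasts 1/12 s, in which the tool goes at most 41.7 mm and 7.16 degrees, less where a joint would pass 70% of its speed; a pose out of reach is approached as far as the arm can. A call with a number of a shift or a turn outside -1 to 1 is refused whole. A call with a gripper value outside its range is refused whole. The fingers move at their own pace and stop on an object; FORCE is the grip in N (left out, the last holds). Time passes only in rows, so rows that repeat a pose let the fingers close, or fill a call up. It gives the time, the measured TCP pose, the force and the opening at its end, in the units of the state.
- r.read_state(): the state, without advancing time (a new reading comes with each control period).
- camera(name): name is "side" or "top" or "wrist"; returns a dict with "color" (400x640x3 uint8, blue, green, red), "fx", "fy", "cx", "cy" (pixels), "eye" and "orientation" of the camera in the world. Camera axes: x right, y down, z forward; pixel columns grow to the right and rows downward; lengths in m; the calibration is good to about 2 mm. A picture is of the moment at which its call begins. There is no depth.
- close_job(): hands the job in, once; it reports no verdict.
The state is a dict: "time": time; "joint_positions": joint angles; "joint_vel": joint speeds; "joint_torque": joint torques, N m; "ee_pos": TCP position; "eef_rot": TCP orientation; "ft_force": force on the tool from outside, world axes, zero at the start; "torque": the same for the moment, N m; "width": finger opening in m.
Only numpy, scipy, OpenCV 4.12 (cv2) and the standard library are available. Lean on these libraries where they do the work, as an engineer would, in place of code of your own. Each camera call takes 0.05 s, during which the arm holds its last target. There are 200 camera calls.

## Working session

There is one attempt and no reset: what is moved stays moved. The work goes in short steps, Python scripts to look and compute and a shell command to move; the robot and the scene stay as the last step left them, time stands still between calls to the robot, and variables do not carry over. Pictures are saved under pics/ and viewed, about 8 in all and at most 12, crops included, and the job is handed in when it is done.

```bash
mkdir -p pics
cat > h.py <<'E'
import numpy as np, cv2
from scipy.spatial.transform import Rotation as R
from bench import r, camera, close_job
def ray(c,u,v):
    d=R.from_quat(c["orientation"]).apply([(u-c["cx"])/c["fx"],(v-c["cy"])/c["fy"],1.]); return np.array(c["eye"]),d
def onz(c,u,v,z=0):
    e,d=ray(c,u,v); return e+d*(z-e[2])/d[2]
def proj(c,p):
    q=R.from_quat(c["orientation"]).inv().apply(np.array(p)-c["eye"]); return np.array([c["cx"]+c["fx"]*q[0]/q[2],c["cy"]+c["fy"]*q[1]/q[2]])
E
python3 - <<'E'
from h import *
for n in("top","side"):
    c=camera(n); cv2.imwrite(f"pics/{n}0.png",c["color"]); print(n,c["fx"],c["cx"],c["cy"],c["eye"],c["orientation"])
s=r.read_state(); print(s["time"],s["ee_pos"],s["eef_rot"],s["ft_force"],s["width"],r.tcp_to_grasp)
print(R.from_quat(s["eef_rot"]).as_matrix().round(3))
E
```

```text
top 504.6316730149466 319.729733148783 201.34366555935227 [ 0.40918369 -0.07245194  1.1729467 ] [ 0.7149363  -0.69802885  0.03035437 -0.02646552]
side 409.4851156726591 319.7102294006122 200.15039083550522 [ 0.16670274 -0.71672981  0.48480669] [ 0.83617017 -0.21692261  0.11223317 -0.49108832]
0.1 [0.25402315 0.57068379 0.22184725] [ 8.38652263e-01  5.44666871e-01 -5.15351167e-04  3.41175437e-04] [ 0.59560861 -0.23134887 -0.447414  ] 0.08679256998447304 -0.0187
[[ 0.407  0.914 -0.   ]
 [ 0.914 -0.407 -0.001]
 [-0.001  0.    -1.   ]]
```

View pics/top0.png

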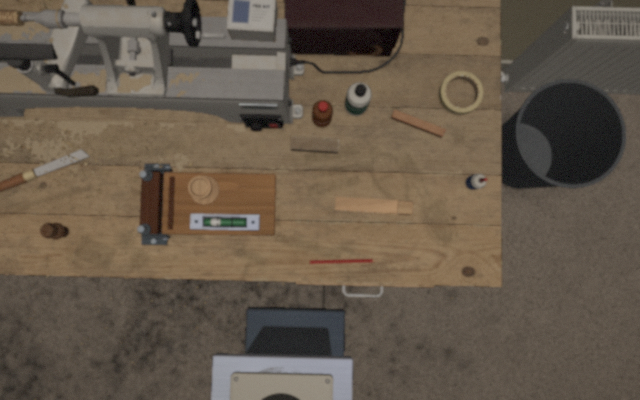

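View pics/side0.png

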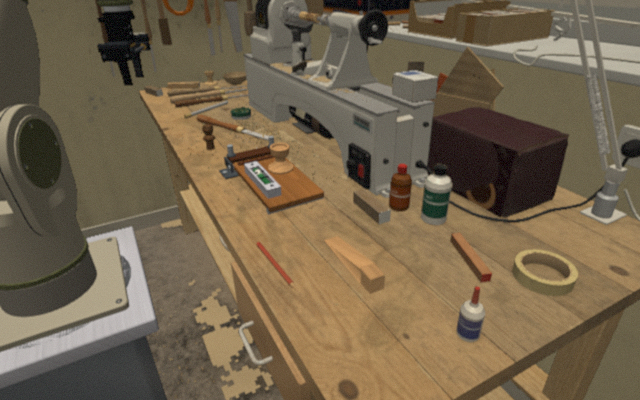

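The top view shows the board with its hinge on the left (u≈152) and low edge at u≈275. The wedge is at u 334–410, v≈206, heel to the right. The old block is at (315,145) and the pencil at (340,261). Next I'll measure them.

Run:
```python
from h import *
c=camera("top"); im=c["color"]
a=cv2.resize(im[155:255,130:290],None,fx=5,fy=5,interpolation=cv2.INTER_CUBIC)[:, :800]
b=cv2.resize(im[185:230,320:430],None,fx=7,fy=7,interpolation=cv2.INTER_CUBIC)
o=np.zeros((600,800,3),np.uint8); o[:280,:770]=b[:280]; a2=cv2.resize(a,None,fx=.64,fy=.64); o[280:600,:512]=a2[:320]
cv2.imwrite("pics/crop1.png",o)
hsv=cv2.cvtColor(im,cv2.COLOR_BGR2HSV)
for n,p in dict(wedge=(370,205),heel=(405,208),bench=(370,225),bench2=(320,200),board=(250,190),board2=(265,225)).items(): print(n,hsv[p[1],p[0]],im[p[1],p[0]])
```

```text
wedge [ 15 100 158] [ 96 127 158]
heel [ 16 100 151] [ 92 123 151]
bench [ 16  98 130] [ 80 107 130]
bench2 [ 17  88 127] [ 83 108 127]
board [ 14 129 127] [ 63  93 127]
board2 [ 14 131 119] [ 58  87 119]
```

View pics/crop1.png

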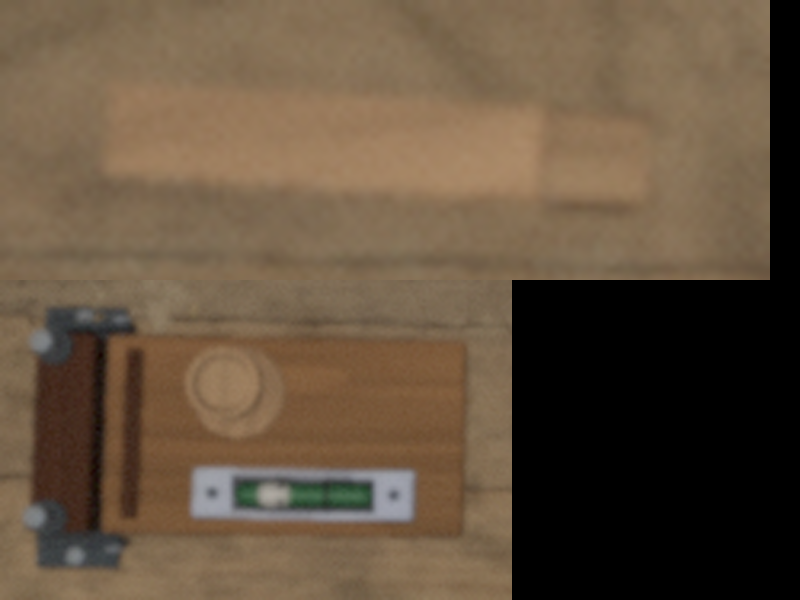

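The crop shows the wedge's tip end at about u 335, heel step at 397.6 and heel end at 412.6. The board's low edge is at u≈275, v 174–235, and the bubble is left of its lines (towards the hinge). Now I'll fit these numerically.

```bash
cat >> h.py <<'E'
def rect(m,x0,y0):
    cs,_=cv2.findContours(m.astype(np.uint8),cv2.RETR_EXTERNAL,cv2.CHAIN_APPROX_NONE); k=max(cs,key=cv2.contourArea)
    return k[:,0,:],cv2.boxPoints(cv2.minAreaRect(k))
E
python3 - <<'E'
from h import *
im=np.mean([camera("top")["color"].astype(float) for _ in range(2)],0); c=camera("top")
def up(x0,x1,y0,y1,ch):
    return cv2.GaussianBlur(cv2.resize(ch[y0:y1,x0:x1].astype(np.float32),None,fx=4,fy=4,interpolation=cv2.INTER_CUBIC),(0,0),3)
V=im[...,2]; S=im[...,2]-im[...,0]
conv=lambda p,x0,y0:(p+.5)/4-.5+[x0,y0]
w=up(320,430,185,230,S); b=up(150,290,160,250,S/V)
for n,ch,x0,y0,ths in (("wedge",w,320,185,(54,56,58)),("board",b,150,160,(.44,.46))):
  for t in ths:
    k,bx=rect(ch>t,x0,y0); bx=conv(bx,x0,y0); print(n,t,bx.round(1).tolist())
    P=np.array([onz(c,*q,z=.018 if n=="wedge" else .04)[:2] for q in bx]); print(P.round(4).tolist(), np.linalg.norm(P-np.roll(P,1,0),axis=1).round(4))
# edges by scanline: for columns, find upper/lower half-crossings
def edges(x0,x1,y0,y1,ch):
    g=cv2.GaussianBlur(ch.astype(np.float32),(0,0),1.2); out=[]
    for u in range(x0,x1,3):
        d=np.diff(g[y0:y1,u]); i,j=d.argmax(),d.argmin(); out.append((u,y0+i+.5,y0+j+.5))
    return np.array(out)
def fit(e,k,z):
    p=np.polyfit(e[:,0],e[:,k],1); r_=abs(e[:,k]-np.polyval(p,e[:,0])); g=r_<1.5
    return np.polyfit(e[g,0],e[g,k],1)
e=edges(340,394,188,222,S); print("wedge lines",fit(e,1,0),fit(e,2,0))
e=edges(400,410,188,222,S); print("heel", e.tolist())
e=edges(175,272,162,246,S/V); print("board lines",fit(e,1,0),fit(e,2,0))
for n,uv,z in(("tip",(335.5,204),0.004),("heelfront",(397.6,206.5),.033),("heelend",(412.6,208),.03),("edgeU",(275.6,174.4),.04),("edgeL",(274.4,234.7),.04),("hU",(163,172.8),.05),("hL",(162.5,234),.05)): print(n,onz(c,*uv,z=z).round(4))
E
```

```text
wedge 54 [[334.5, 210.4], [335.3, 195.9], [412.6, 200.4], [411.8, 215.0]]
[[0.4822, -0.112], [0.5158, -0.1133], [0.5095, -0.2912], [0.4759, -0.2895]] [0.1777 0.0337 0.1781 0.0337]
wedge 56 [[335.0, 210.2], [335.8, 196.4], [411.9, 200.8], [411.1, 214.5]]
[[0.4829, -0.1132], [0.5146, -0.1144], [0.5087, -0.2896], [0.477, -0.2881]] [0.175  0.0317 0.1754 0.0317]
wedge 58 [[335.7, 209.9], [336.4, 196.9], [411.1, 201.2], [410.3, 214.2]]
[[0.4836, -0.1147], [0.5134, -0.1158], [0.5076, -0.2877], [0.4778, -0.2862]] [0.1716 0.0298 0.172  0.0298]
board 0.44 [[149.1, 233.7], [149.7, 171.4], [275.4, 172.6], [274.8, 235.0]]
[[0.4186, 0.3021], [0.5591, 0.3078], [0.5632, 0.0241], [0.4225, 0.0212]] [0.281  0.1406 0.2838 0.1407]
board 0.46 [[149.0, 233.3], [149.7, 171.6], [275.0, 173.1], [274.3, 234.8]]
[[0.4196, 0.3024], [0.5586, 0.3078], [0.5621, 0.025], [0.4229, 0.0224]] [0.28   0.1391 0.2827 0.1392]
wedge lines [5.77915377e-02 1.76710526e+02] [5.67595459e-02 1.90587719e+02]
heel [[400.0, 200.5, 212.5], [403.0, 200.5, 213.5], [406.0, 200.5, 213.5], [409.0, 201.5, 213.5]]Traceback (most recent call last):
  File "<stdin>", line 23, in <module>
  File "<stdin>", line 20, in fit
    raise TypeError("expected non-empty vector for x")
TypeError: expected non-empty vector for x
```

Measured so far:

| Item | Position / direction |
|---|---|
| Low-edge centre | ≈ (0.493, 0.023) |
| Insertion azimuth | ≈ 91° |
| Wedge azimuth | ≈ 88° |
| Heel grip point | ≈ (0.493, −0.274) |
| Wedge size | 175 × 31 mm, against 176 × 30 given |

Now I'll move over the heel, bowing outward to stay within reach.

```bash
python3 -m crank '[{"x":-0.014,"y":0.038,"claw":-1},{"x":-0.028,"y":0.076,"claw":-1},{"x":-0.042,"y":0.114,"claw":-1},{"x":-0.056,"y":0.152,"claw":-1},{"x":-0.07,"y":0.19,"claw":-1}]'
python3 -m crank '[{"x":-0.028,"y":0.03,"claw":-1},{"x":-0.056,"y":0.06,"claw":-1},{"x":-0.084,"y":0.09,"claw":-1},{"x":-0.112,"y":0.12,"claw":-1},{"x":-0.14,"y":0.15,"claw":-1}]'
python3 -m crank '[{"x":-0.035,"y":0.02,"claw":-1},{"x":-0.07,"y":0.04,"claw":-1},{"x":-0.105,"y":0.06,"claw":-1},{"x":-0.14,"y":0.08,"claw":-1},{"x":-0.175,"y":0.1,"claw":-1}]'
python3 -m crank '[{"x":-0.035,"y":0.016,"claw":-1},{"x":-0.07,"y":0.032,"claw":-1},{"x":-0.105,"y":0.048,"claw":-1},{"x":-0.14,"y":0.064,"claw":-1},{"x":-0.174,"y":0.078,"claw":-1}]'
python3 -m crank '[{"x":-0.029,"y":0.011,"claw":-1},{"x":-0.058,"y":0.022,"claw":-1},{"x":-0.087,"y":0.033,"claw":-1},{"x":-0.116,"y":0.044,"claw":-1},{"x":-0.116,"y":0.044,"claw":-1}]'
python3 -m crank '[{"az":0.06,"claw":-1},{"az":0.12,"claw":-1},{"az":0.18,"claw":-1},{"az":0.24,"claw":-1},{"az":0.296,"claw":-1}]'
python3 -m crank '[{"az":0.06,"claw":-1},{"az":0.12,"claw":-1},{"az":0.18,"claw":-1},{"az":0.24,"claw":-1},{"az":0.297,"claw":-1}]'
python3 - <<'E'
from h import *
s=r.read_state(); print(s["ee_pos"],R.from_quat(s["eef_rot"]).as_matrix().round(3),s["joint_positions"].round(2) if hasattr(s["joint_positions"],"round") else s["joint_positions"],s["ft_force"])
c=camera("wrist"); cv2.imwrite("pics/wrist1.png",c["color"]); print(c["eye"],c["orientation"])
for p in([.4933,-.274,.034],[.4988,-.112,.004],[.4928,.0226,.04]): print(proj(c,p))
E
```

```text
[0.25409418 0.57089813 0.22228799] [[ 0.407  0.914 -0.   ]
 [ 0.914 -0.407 -0.   ]
 [-0.     0.    -1.   ]] [-1.17  0.33 -0.06  1.46  0.02  1.35 -0.09] [ 0.73422248 -0.41739206 -0.28278181]
[0.18482964 0.60117383 0.38396074] [0.83080074 0.53954128 0.07434057 0.1146247 ]
[-57.53053548 489.54930745]
[ 34.19952238 445.87733999]
[ 76.52561284 443.4115142 ]schema error: expected keys x, y, z, ax, ay, az, claw
schema error: expected keys x, y, z, ax, ay, az, claw
schema error: expected keys x, y, z, ax, ay, az, claw
schema error: expected keys x, y, z, ax, ay, az, claw
schema error: expected keys x, y, z, ax, ay, az, claw
schema error: expected keys x, y, z, ax, ay, az, claw
schema error: expected keys x, y, z, ax, ay, az, claw
```

View pics/wrist1.png

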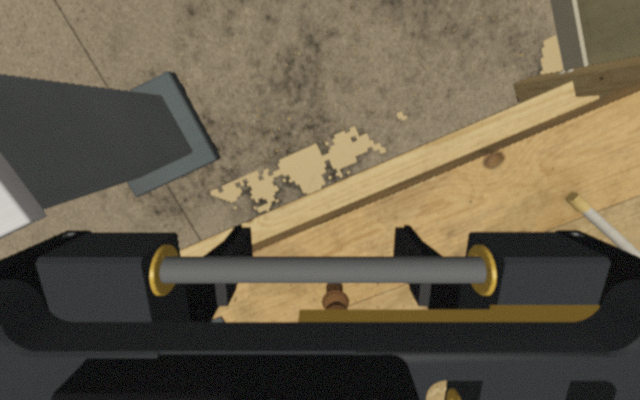

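All seven keys are required, so nothing moved; the wrist picture still shows the start pose. I'll send the moves again with full rows, one move first.

```bash
python3 -m crank '[{"x":-0.014,"y":0.038,"z":0,"ax":0,"ay":0,"az":0,"claw":-1},{"x":-0.028,"y":0.076,"z":0,"ax":0,"ay":0,"az":0,"claw":-1},{"x":-0.042,"y":0.114,"z":0,"ax":0,"ay":0,"az":0,"claw":-1},{"x":-0.056,"y":0.152,"z":0,"ax":0,"ay":0,"az":0,"claw":-1},{"x":-0.07,"y":0.19,"z":0,"ax":0,"ay":0,"az":0,"claw":-1}]'
```

```text
time: 0.77
ee_pos: [0.4004, 0.4282, 0.2228]
eef_rot: [0.839, 0.545, 0.0, -0.0]
ft_force: [0.0, 0.9, -0.7]
width: 0.0871
```

Landed as expected at (0.400, 0.428). On to the rest of the transit.

```bash
python3 -m crank '[{"x":-0.028,"y":0.03,"z":0,"ax":0,"ay":0,"az":0,"claw":-1},{"x":-0.056,"y":0.06,"z":0,"ax":0,"ay":0,"az":0,"claw":-1},{"x":-0.084,"y":0.09,"z":0,"ax":0,"ay":0,"az":0,"claw":-1},{"x":-0.112,"y":0.12,"z":0,"ax":0,"ay":0,"az":0,"claw":-1},{"x":-0.14,"y":0.15,"z":0,"ax":0,"ay":0,"az":0,"claw":-1}]'
python3 -m crank '[{"x":-0.035,"y":0.02,"z":0,"ax":0,"ay":0,"az":0,"claw":-1},{"x":-0.07,"y":0.04,"z":0,"ax":0,"ay":0,"az":0,"claw":-1},{"x":-0.105,"y":0.06,"z":0,"ax":0,"ay":0,"az":0,"claw":-1},{"x":-0.14,"y":0.08,"z":0,"ax":0,"ay":0,"az":0,"claw":-1},{"x":-0.175,"y":0.1,"z":0,"ax":0,"ay":0,"az":0,"claw":-1}]'
python3 -m crank '[{"x":-0.035,"y":0.016,"z":0,"ax":0,"ay":0,"az":0,"claw":-1},{"x":-0.07,"y":0.032,"z":0,"ax":0,"ay":0,"az":0,"claw":-1},{"x":-0.105,"y":0.048,"z":0,"ax":0,"ay":0,"az":0,"claw":-1},{"x":-0.14,"y":0.064,"z":0,"ax":0,"ay":0,"az":0,"claw":-1},{"x":-0.174,"y":0.078,"z":0,"ax":0,"ay":0,"az":0,"claw":-1}]'
python3 -m crank '[{"x":-0.029,"y":0.011,"z":0,"ax":0,"ay":0,"az":0,"claw":-1},{"x":-0.058,"y":0.022,"z":0,"ax":0,"ay":0,"az":0,"claw":-1},{"x":-0.087,"y":0.033,"z":0,"ax":0,"ay":0,"az":0,"claw":-1},{"x":-0.116,"y":0.044,"z":0,"ax":0,"ay":0,"az":0,"claw":-1},{"x":-0.116,"y":0.044,"z":0,"ax":0,"ay":0,"az":0,"claw":-1}]'
python3 -m crank '[{"x":0,"y":0,"z":0,"ax":0,"ay":0,"az":0.06,"claw":-1},{"x":0,"y":0,"z":0,"ax":0,"ay":0,"az":0.12,"claw":-1},{"x":0,"y":0,"z":0,"ax":0,"ay":0,"az":0.18,"claw":-1},{"x":0,"y":0,"z":0,"ax":0,"ay":0,"az":0.24,"claw":-1},{"x":0,"y":0,"z":0,"ax":0,"ay":0,"az":0.296,"claw":-1}]'
python3 -m crank '[{"x":0,"y":0,"z":0,"ax":0,"ay":0,"az":0.06,"claw":-1},{"x":0,"y":0,"z":0,"ax":0,"ay":0,"az":0.12,"claw":-1},{"x":0,"y":0,"z":0,"ax":0,"ay":0,"az":0.18,"claw":-1},{"x":0,"y":0,"z":0,"ax":0,"ay":0,"az":0.24,"claw":-1},{"x":0,"y":0,"z":0,"ax":0,"ay":0,"az":0.297,"claw":-1}]'
python3 - <<'E'
from h import *
s=r.read_state(); print(s["ee_pos"],R.from_quat(s["eef_rot"]).as_matrix().round(3).tolist(),np.round(s["joint_positions"],2))
c=camera("wrist"); cv2.imwrite("pics/wrist2.png",c["color"]); print(c["eye"],c["orientation"])
for p in([.4933,-.274,.034],[.4988,-.112,.004],[.4928,.0226,.04]): print(proj(c,p))
E
```

```text
time: 1.18
ee_pos: [0.4798, 0.239, 0.2228]
eef_rot: [0.839, 0.545, 0.0, -0.0]
ft_force: [0.5, 0.1, -0.5]
width: 0.087
time: 1.6
ee_pos: [0.4994, 0.0384, 0.2228]
eef_rot: [0.839, 0.545, 0.0, -0.0]
ft_force: [1.3, -0.4, 0.2]
width: 0.0871
time: 2.02
ee_pos: [0.4998, -0.1524, 0.2228]
eef_rot: [0.839, 0.545, 0.0, 0.0]
ft_force: [0.5, -0.0, -0.7]
width: 0.0871
time: 2.43
ee_pos: [0.4909, -0.2808, 0.2228]
eef_rot: [0.841, 0.542, -0.001, 0.001]
ft_force: [-0.6, -0.2, 1.0]
width: 0.0871
time: 2.85
ee_pos: [0.4931, -0.2741, 0.2225]
eef_rot: [0.962, 0.273, 0.0, -0.0]
ft_force: [0.6, -0.7, -0.4]
width: 0.0871
time: 3.27
ee_pos: [0.4931, -0.2741, 0.2226]
eef_rot: [1.0, -0.02, 0.0, -0.0]
ft_force: [0.3, -0.2, 0.4]
width: 0.0871
[ 0.4931357  -0.27405556  0.22257146] [[0.999, -0.04, 0.0], [-0.04, -0.999, 0.0], [0.0, -0.0, -1.0]] [-0.23  0.23  0.77  1.66 -0.17  1.31  0.53]
[ 0.49432577 -0.20004192  0.38422447] [ 0.99046942 -0.01984843 -0.00244428  0.1362732 ]
[323.95474842 177.93283034]
[323.17664733  39.2704603 ]
[ 311.31009147 -128.49115069]
```

View pics/wrist2.png

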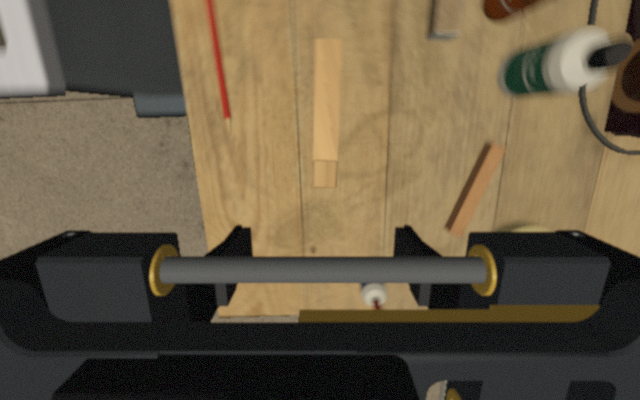

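The wrist view shows the wedge from tip (327.5,39) to heel step (326,161) and heel end (325,186), almost under the tool. The old block is at (445,20) and the pencil at (220,60). I'll cast these points to the bench to cross-check the top view.

Run:
```python
from h import *
c=camera("wrist"); im=c["color"].astype(float)
for n,p,z in(("tip",(327.5,39),.004),("step",(326,161),.033),("end",(325,186),.034)): print(n,onz(c,*p,z=z).round(4))
S=cv2.GaussianBlur(im[...,2],(0,0),1)
for v in range(45,186,10):
    g=np.diff(S[v,300:355]); L=g[:27].argmax(); Rr=27+g[27:].argmin(); print(v,L+300.5,Rr+300.5,(L+Rr)/2+300.5)
```

```text
tip [ 0.5053 -0.112   0.004 ]
step [ 0.4968 -0.2531  0.033 ]
end [ 0.4942 -0.2843  0.034 ]
45 311.5 336.5 324.0
55 311.5 336.5 324.0
65 311.5 337.5 324.5
75 311.5 336.5 324.0
85 311.5 336.5 324.0
95 311.5 336.5 324.0
105 311.5 336.5 324.0
115 311.5 337.5 324.5
125 311.5 336.5 324.0
135 311.5 336.5 324.0
145 311.5 337.5 324.5
155 311.5 336.5 324.0
165 313.5 334.5 324.0
175 313.5 334.5 324.0
185 301.5 334.5 318.0
```

Both views agree on the heel to about 1 mm, and the parallel pads will square it up. Now to descend and grip.

```bash
python3 -m crank '[{"x":0.001,"y":0,"z":0.04,"ax":0,"ay":0,"az":0,"claw":-1},{"x":0.001,"y":0,"z":0.08,"ax":0,"ay":0,"az":0,"claw":-1},{"x":0.001,"y":0,"z":0.12,"ax":0,"ay":0,"az":0,"claw":-1},{"x":0.001,"y":0,"z":0.155,"ax":0,"ay":0,"az":0,"claw":-1},{"x":0.001,"y":0,"z":0.18,"ax":0,"ay":0,"az":0,"claw":-1}]'
python3 -m crank '[{"x":0,"y":0,"z":0.01,"ax":0,"ay":0,"az":0,"claw":-1},{"x":0,"y":0,"z":0.02,"ax":0,"ay":0,"az":0,"claw":-1},{"x":0,"y":0,"z":0.03,"ax":0,"ay":0,"az":0,"claw":-1},{"x":0,"y":0,"z":0.038,"ax":0,"ay":0,"az":0,"claw":-1},{"x":0,"y":0,"z":0.038,"ax":0,"ay":0,"az":0,"claw":-1}]'
python3 -m crank '[{"x":0,"y":0,"z":0,"ax":0,"ay":0,"az":0,"claw":0},{"x":0,"y":0,"z":0,"ax":0,"ay":0,"az":0,"claw":0.1},{"x":0,"y":0,"z":0,"ax":0,"ay":0,"az":0,"claw":0.2},{"x":0,"y":0,"z":0,"ax":0,"ay":0,"az":0,"claw":0.3},{"x":0,"y":0,"z":0,"ax":0,"ay":0,"az":0,"claw":1}]' 10
python3 -m crank '[{"x":0,"y":0,"z":0,"ax":0,"ay":0,"az":0,"claw":1},{"x":0,"y":0,"z":0,"ax":0,"ay":0,"az":0,"claw":1},{"x":0,"y":0,"z":0,"ax":0,"ay":0,"az":0,"claw":1},{"x":0,"y":0,"z":0,"ax":0,"ay":0,"az":0,"claw":1},{"x":0,"y":0,"z":0,"ax":0,"ay":0,"az":0,"claw":1}]' 30
```

```text
time: 3.78
ee_pos: [0.4928, -0.2733, 0.0393]
eef_rot: [1.0, -0.015, -0.001, -0.001]
ft_force: [0.1, 0.8, -0.4]
width: 0.0873
time: 4.2
ee_pos: [0.4941, -0.274, 0.0039]
eef_rot: [1.0, -0.017, -0.0, -0.0]
ft_force: [-0.5, 1.2, 0.7]
width: 0.087
time: 4.62
ee_pos: [0.4944, -0.2743, 0.0049]
eef_rot: [1.0, -0.017, 0.0, 0.0]
ft_force: [0.3, -0.6, 0.5]
width: 0.0613
time: 5.03
ee_pos: [0.4941, -0.2742, 0.0045]
eef_rot: [1.0, -0.017, 0.0, -0.0]
ft_force: [-0.4, 1.2, 1.3]
width: 0.0296
```

Gripped, 29.6 mm wide. Next I turn it onto the board's axis, shift it onto the centre line, advance until the tip is short of the edge, and check.

```bash
python3 -m crank '[{"x":0.001,"y":0,"z":0,"ax":0,"ay":0,"az":-0.007,"claw":1},{"x":0.002,"y":0,"z":0,"ax":0,"ay":0,"az":-0.014,"claw":1},{"x":0.003,"y":0,"z":0,"ax":0,"ay":0,"az":-0.02,"claw":1},{"x":0.004,"y":0,"z":0,"ax":0,"ay":0,"az":-0.026,"claw":1},{"x":0.004,"y":0,"z":0,"ax":0,"ay":0,"az":-0.026,"claw":1}]'
python3 -m crank '[{"x":0,"y":-0.02,"z":0,"ax":0,"ay":0,"az":0,"claw":1},{"x":0,"y":-0.04,"z":0,"ax":0,"ay":0,"az":0,"claw":1},{"x":0,"y":-0.06,"z":0,"ax":0,"ay":0,"az":0,"claw":1},{"x":0,"y":-0.08,"z":0,"ax":0,"ay":0,"az":0,"claw":1},{"x":0,"y":-0.08,"z":0,"ax":0,"ay":0,"az":0,"claw":1}]'
python3 - <<'E'
from h import *
s=r.read_state(); print(s["ee_pos"],R.from_quat(s["eef_rot"]).as_matrix().round(3).tolist())
t=camera("top"); w=camera("wrist")
a=cv2.resize(t["color"][150:260,130:390],None,fx=3,fy=3,interpolation=cv2.INTER_CUBIC)
b=cv2.resize(w["color"][:250,160:480],None,fx=1,fy=1)
o=np.zeros((590,800,3),np.uint8); o[:330,:780]=a; o[335:585,:320]=b; cv2.imwrite("pics/c3.png",o)
E
```

```text
time: 5.45
ee_pos: [0.4983, -0.2744, 0.0045]
eef_rot: [1.0, 0.01, 0.0, -0.0]
ft_force: [0.3, 0.8, 1.0]
width: 0.0299
time: 5.87
ee_pos: [0.4974, -0.1908, 0.0045]
eef_rot: [1.0, 0.011, 0.0, -0.001]
ft_force: [0.3, 0.8, -1.6]
width: 0.0299
[ 0.49740701 -0.19081646  0.0045466 ] [[1.0, 0.022, 0.0], [0.022, -1.0, 0.002], [0.0, -0.002, -1.0]]
```

View pics/c3.png

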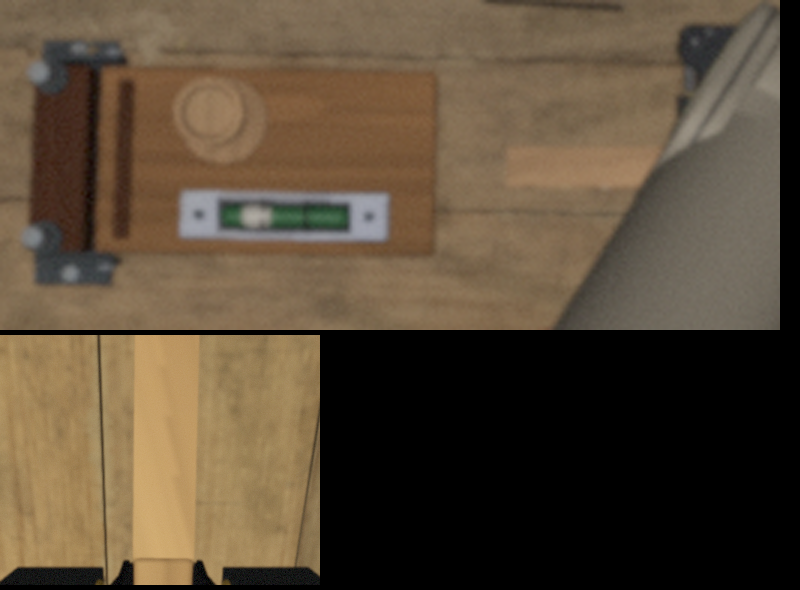

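The tip sits at crop (507,166) and the board's edge midpoint is at (436,162). They are parallel to within about 0.3°, with the wedge about 2 mm low in the image, so I'll shift +2 mm. The level body is symmetric about the vial, which makes body centre minus bubble centroid a good measure. I'll advance 60 mm and set that up.

```bash
python3 -m crank '[{"x":0.002,"y":-0.01,"z":0,"ax":0,"ay":0,"az":0,"claw":1},{"x":0.002,"y":-0.025,"z":0,"ax":0,"ay":0,"az":0,"claw":1},{"x":0.002,"y":-0.04,"z":0,"ax":0,"ay":0,"az":0,"claw":1},{"x":0.002,"y":-0.06,"z":0,"ax":0,"ay":0,"az":0,"claw":1},{"x":0.002,"y":-0.06,"z":0,"ax":0,"ay":0,"az":0,"claw":1}]'
cat >> h.py <<'E'
def bub(name,roi,save=None):
    """masks in roi (x0,x1,y0,y1): level metal (bluish grey) and white bubble"""
    c=camera(name); x0,x1,y0,y1=roi; im=cv2.resize(c["color"][y0:y1,x0:x1],None,fx=6,fy=6,interpolation=cv2.INTER_CUBIC)
    if save: cv2.imwrite(save,im)
    return c,im
E
python3 - <<'E'
from h import *
t,a=bub("top",(130,290,155,250)); s,b=bub("side",(225,345,140,220))
o=np.zeros((600,800,3),np.uint8); o[:300,:505]=cv2.resize(a,(505,300),interpolation=cv2.INTER_AREA); o[305:595,:435]=cv2.resize(b,(435,290),interpolation=cv2.INTER_AREA)
o[305:505,440:760]=cv2.resize(s["color"],(320,200),interpolation=cv2.INTER_AREA)
cv2.imwrite("pics/c4.png",o)
E
```

```text
time: 6.38
ee_pos: [0.4981, -0.1315, 0.0045]
eef_rot: [1.0, 0.01, 0.0, -0.001]
ft_force: [0.1, 0.3, -1.6]
width: 0.03
```

View pics/c4.png

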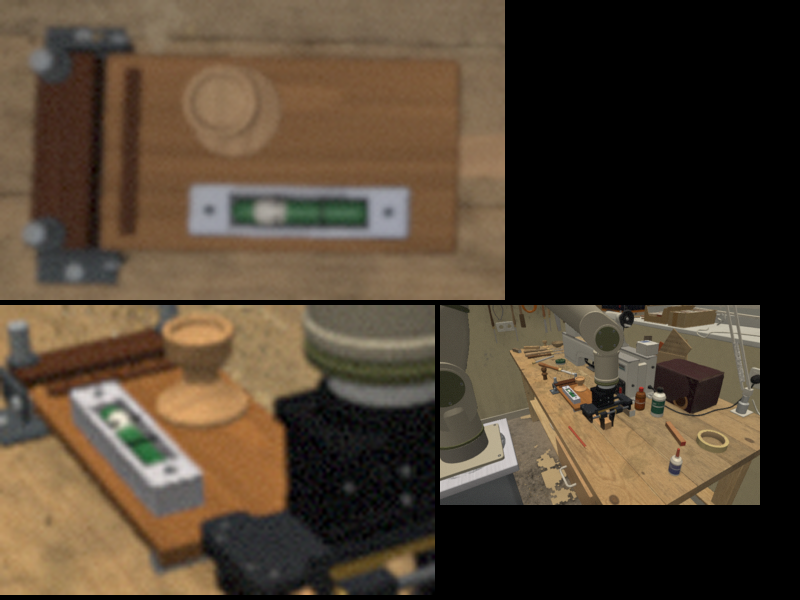

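The top crop shows the level unobstructed and the wedge centred on the board (v 158 against 155 in the crop). The side view also sees the level, with the bubble towards the hinge. I'll build a numeric reader for the top view.

```bash
cat >> h.py <<'E'
def bubtop(im=None):
    im=camera("top")["color"] if im is None else im
    a=cv2.resize(im[205:245,180:270],None,fx=8,fy=8,interpolation=cv2.INTER_CUBIC).astype(float); B,G,Rr=cv2.split(a)
    m=((B-Rr>2)&(B>130)).astype(np.uint8); ys,xs=np.nonzero(m)
    if len(xs)<200: return None
    hull=cv2.minAreaRect(np.c_[xs,ys].astype(np.float32)); (cx,cy),(w,h),an=hull; L=max(w,h)
    y,x=np.mgrid[:a.shape[0],:a.shape[1]]
    win=(abs(x-cx)<.29*L)&(abs(y-cy)<24)
    k=((Rr>135)&win).astype(np.uint8); n,lab,st,ce=cv2.connectedComponentsWithStats(k)
    if n<2: return None
    i=1+st[1:,4].argmax(); sc=.150/L
    return dict(bubble=round((cx-(st[i,0]+st[i,2]/2-.5))*sc,4),cent=round((cx-ce[i,0])*sc,4),blen=round(st[i,2]*sc,4),L=round(L/8,1),wid=round(min(w,h)/8,1))
E
python3 - <<'E'
from h import *
print(bubtop(cv2.imread("pics/top0.png"))); print(bubtop())
c=camera("top"); print(c["color"][222,185:265].tolist()[::4])
E
```

```text
{'bubble': np.float64(0.0206), 'cent': np.float64(0.0211), 'blen': np.float64(0.0198), 'L': 68.2, 'wid': 14.7}
{'bubble': np.float64(0.0203), 'cent': np.float64(0.0211), 'blen': np.float64(0.0195), 'L': 68.2, 'wid': 14.8}
[[51, 81, 110], [91, 104, 123], [161, 154, 151], [133, 124, 123], [159, 151, 148], [57, 84, 50], [87, 111, 85], [158, 166, 170], [149, 157, 162], [91, 116, 90], [71, 100, 63], [77, 104, 71], [73, 99, 69], [78, 105, 71], [78, 106, 68], [64, 82, 56], [170, 159, 156], [111, 103, 100], [161, 150, 150], [56, 83, 114]]
```

The reader gives 0.0203 against the known 0.020. Now I push in steps, watching force and bubble.

```bash
python3 -m crank '[{"x":0,"y":-0.004,"z":0,"ax":0,"ay":0,"az":0,"claw":1},{"x":0,"y":-0.008,"z":0,"ax":0,"ay":0,"az":0,"claw":1},{"x":0,"y":-0.012,"z":0,"ax":0,"ay":0,"az":0,"claw":1},{"x":0,"y":-0.016,"z":0,"ax":0,"ay":0,"az":0,"claw":1},{"x":0,"y":-0.02,"z":0,"ax":0,"ay":0,"az":0,"claw":1}]' 40
python3 -c "from h import *;print(bubtop())"
python3 -m crank '[{"x":0,"y":-0.004,"z":0,"ax":0,"ay":0,"az":0,"claw":1},{"x":0,"y":-0.008,"z":0,"ax":0,"ay":0,"az":0,"claw":1},{"x":0,"y":-0.012,"z":0,"ax":0,"ay":0,"az":0,"claw":1},{"x":0,"y":-0.016,"z":0,"ax":0,"ay":0,"az":0,"claw":1},{"x":0,"y":-0.016,"z":0,"ax":0,"ay":0,"az":0,"claw":1}]'
python3 -m crank '[{"x":0,"y":0,"z":0,"ax":0,"ay":0,"az":0,"claw":1},{"x":0,"y":0,"z":0,"ax":0,"ay":0,"az":0,"claw":1},{"x":0,"y":0,"z":0,"ax":0,"ay":0,"az":0,"claw":1},{"x":0,"y":0,"z":0,"ax":0,"ay":0,"az":0,"claw":1},{"x":0,"y":0,"z":0,"ax":0,"ay":0,"az":0,"claw":1}]'
python3 -c "from h import *;print(bubtop())"
```

```text
time: 7.0
ee_pos: [0.4971, -0.1139, 0.0045]
eef_rot: [1.0, 0.009, -0.0, -0.0]
ft_force: [-0.2, -0.9, -1.1]
width: 0.0298
{'bubble': np.float64(0.0206), 'cent': np.float64(0.0213), 'blen': np.float64(0.0195), 'L': 68.2, 'wid': 14.9}
time: 7.47
ee_pos: [0.497, -0.1004, 0.0047]
eef_rot: [1.0, 0.008, 0.0, 0.001]
ft_force: [0.4, -9.7, -0.6]
width: 0.0295
time: 7.88
ee_pos: [0.497, -0.1004, 0.0047]
eef_rot: [1.0, 0.008, 0.0, 0.001]
ft_force: [-0.4, -8.5, -0.6]
width: 0.0295
{'bubble': np.float64(0.0187), 'cent': np.float64(0.0188), 'blen': np.float64(0.0196), 'L': 68.0, 'wid': 14.8}
```

Contact: about 9 N push and the bubble is starting to move. About 46 mm to go.

```bash
python3 -m crank '[{"x":0,"y":-0.004,"z":0,"ax":0,"ay":0,"az":0,"claw":1},{"x":0,"y":-0.008,"z":0,"ax":0,"ay":0,"az":0,"claw":1},{"x":0,"y":-0.012,"z":0,"ax":0,"ay":0,"az":0,"claw":1},{"x":0,"y":-0.016,"z":0,"ax":0,"ay":0,"az":0,"claw":1},{"x":0,"y":-0.02,"z":0,"ax":0,"ay":0,"az":0,"claw":1}]'
python3 -m crank '[{"x":0,"y":0,"z":0,"ax":0,"ay":0,"az":0,"claw":1},{"x":0,"y":0,"z":0,"ax":0,"ay":0,"az":0,"claw":1},{"x":0,"y":0,"z":0,"ax":0,"ay":0,"az":0,"claw":1},{"x":0,"y":0,"z":0,"ax":0,"ay":0,"az":0,"claw":1},{"x":0,"y":0,"z":0,"ax":0,"ay":0,"az":0,"claw":1}]'
python3 -m crank '[{"x":0,"y":0,"z":0,"ax":0,"ay":0,"az":0,"claw":1},{"x":0,"y":0,"z":0,"ax":0,"ay":0,"az":0,"claw":1},{"x":0,"y":0,"z":0,"ax":0,"ay":0,"az":0,"claw":1},{"x":0,"y":0,"z":0,"ax":0,"ay":0,"az":0,"claw":1},{"x":0,"y":0,"z":0,"ax":0,"ay":0,"az":0,"claw":1}]'
python3 - <<'E'
from h import *
t,a=bub("top",(130,290,155,250)); s,b=bub("side",(225,345,140,220)); print(bubtop(t["color"]))
o=np.zeros((600,800,3),np.uint8); o[:300,:505]=cv2.resize(a,(505,300),interpolation=cv2.INTER_AREA); o[305:595,:435]=cv2.resize(b,(435,290),interpolation=cv2.INTER_AREA)
o[305:505,440:760]=cv2.resize(s["color"],(320,200),interpolation=cv2.INTER_AREA)
cv2.imwrite("pics/c5.png",o)
E
```

```text
time: 8.35
ee_pos: [0.4965, -0.0812, 0.0047]
eef_rot: [1.0, 0.008, 0.0, 0.002]
ft_force: [0.3, -12.5, -1.6]
width: 0.0298
time: 8.77
ee_pos: [0.4965, -0.0802, 0.0046]
eef_rot: [1.0, 0.008, 0.0, 0.001]
ft_force: [0.6, -8.0, -1.3]
width: 0.0296
time: 9.18
ee_pos: [0.4965, -0.0803, 0.0046]
eef_rot: [1.0, 0.008, 0.0, 0.001]
ft_force: [0.2, -7.4, -2.8]
width: 0.0296
{'bubble': np.float64(0.0091), 'cent': np.float64(0.0083), 'blen': np.float64(0.0185), 'L': 67.9, 'wid': 14.5}
```

View pics/c5.png

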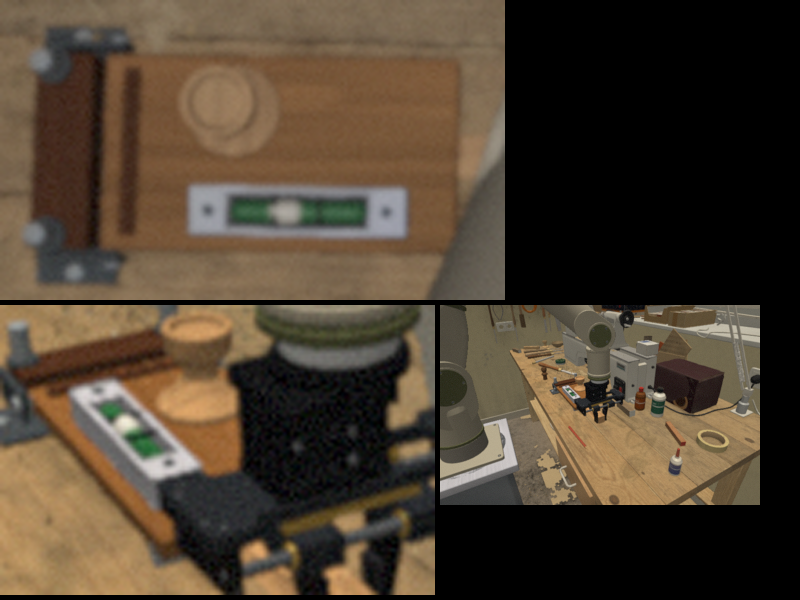

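The bubble is at 9 mm and both views agree: it has just touched the near line. About 22 mm of travel remains, so I'll push 16 mm and read again.

```bash
python3 -m crank '[{"x":0,"y":-0.003,"z":0,"ax":0,"ay":0,"az":0,"claw":1},{"x":0,"y":-0.006,"z":0,"ax":0,"ay":0,"az":0,"claw":1},{"x":0,"y":-0.009,"z":0,"ax":0,"ay":0,"az":0,"claw":1},{"x":0,"y":-0.012,"z":0,"ax":0,"ay":0,"az":0,"claw":1},{"x":0,"y":-0.016,"z":0,"ax":0,"ay":0,"az":0,"claw":1}]'
python3 -m crank '[{"x":0,"y":0,"z":0,"ax":0,"ay":0,"az":0,"claw":1},{"x":0,"y":0,"z":0,"ax":0,"ay":0,"az":0,"claw":1},{"x":0,"y":0,"z":0,"ax":0,"ay":0,"az":0,"claw":1},{"x":0,"y":0,"z":0,"ax":0,"ay":0,"az":0,"claw":1},{"x":0,"y":0,"z":0,"ax":0,"ay":0,"az":0,"claw":1}]'
python3 -m crank '[{"x":0,"y":0,"z":0,"ax":0,"ay":0,"az":0,"claw":1},{"x":0,"y":0,"z":0,"ax":0,"ay":0,"az":0,"claw":1},{"x":0,"y":0,"z":0,"ax":0,"ay":0,"az":0,"claw":1},{"x":0,"y":0,"z":0,"ax":0,"ay":0,"az":0,"claw":1},{"x":0,"y":0,"z":0,"ax":0,"ay":0,"az":0,"claw":1}]'
python3 -m crank '[{"x":0,"y":0,"z":0,"ax":0,"ay":0,"az":0,"claw":1},{"x":0,"y":0,"z":0,"ax":0,"ay":0,"az":0,"claw":1},{"x":0,"y":0,"z":0,"ax":0,"ay":0,"az":0,"claw":1},{"x":0,"y":0,"z":0,"ax":0,"ay":0,"az":0,"claw":1},{"x":0,"y":0,"z":0,"ax":0,"ay":0,"az":0,"claw":1}]'
python3 -c "
from h import *
for _ in range(3): print(bubtop())"
```

```text
time: 9.7
ee_pos: [0.496, -0.0652, 0.0045]
eef_rot: [1.0, 0.008, 0.0, 0.002]
ft_force: [-0.1, -11.9, -2.6]
width: 0.0299
time: 10.12
ee_pos: [0.4961, -0.0641, 0.0045]
eef_rot: [1.0, 0.008, 0.0, 0.001]
ft_force: [0.0, -7.2, -2.6]
width: 0.0296
time: 10.53
ee_pos: [0.4961, -0.0642, 0.0045]
eef_rot: [1.0, 0.008, 0.0, 0.001]
ft_force: [0.0, -7.9, -2.1]
width: 0.0297
time: 10.95
ee_pos: [0.496, -0.0642, 0.0044]
eef_rot: [1.0, 0.008, 0.0, 0.001]
ft_force: [-0.3, -7.6, -2.0]
width: 0.0302
{'bubble': np.float64(0.003), 'cent': np.float64(0.0029), 'blen': np.float64(0.0194), 'L': 67.6, 'wid': 14.6}
{'bubble': np.float64(0.0029), 'cent': np.float64(0.0029), 'blen': np.float64(0.0194), 'L': 67.6, 'wid': 14.4}
{'bubble': np.float64(0.0031), 'cent': np.float64(0.0029), 'blen': np.float64(0.0197), 'L': 67.6, 'wid': 14.5}
```

3 mm of bubble left, about 7 mm of travel. I'll push 6.5 mm and check against the lines visually.

```bash
python3 -m crank '[{"x":0,"y":-0.0015,"z":0,"ax":0,"ay":0,"az":0,"claw":1},{"x":0,"y":-0.003,"z":0,"ax":0,"ay":0,"az":0,"claw":1},{"x":0,"y":-0.0045,"z":0,"ax":0,"ay":0,"az":0,"claw":1},{"x":0,"y":-0.006,"z":0,"ax":0,"ay":0,"az":0,"claw":1},{"x":0,"y":-0.0065,"z":0,"ax":0,"ay":0,"az":0,"claw":1}]'
python3 -m crank '[{"x":0,"y":0,"z":0,"ax":0,"ay":0,"az":0,"claw":1},{"x":0,"y":0,"z":0,"ax":0,"ay":0,"az":0,"claw":1},{"x":0,"y":0,"z":0,"ax":0,"ay":0,"az":0,"claw":1},{"x":0,"y":0,"z":0,"ax":0,"ay":0,"az":0,"claw":1},{"x":0,"y":0,"z":0,"ax":0,"ay":0,"az":0,"claw":1}]'
python3 -m crank '[{"x":0,"y":0,"z":0,"ax":0,"ay":0,"az":0,"claw":1},{"x":0,"y":0,"z":0,"ax":0,"ay":0,"az":0,"claw":1},{"x":0,"y":0,"z":0,"ax":0,"ay":0,"az":0,"claw":1},{"x":0,"y":0,"z":0,"ax":0,"ay":0,"az":0,"claw":1},{"x":0,"y":0,"z":0,"ax":0,"ay":0,"az":0,"claw":1}]'
python3 -m crank '[{"x":0,"y":0,"z":0,"ax":0,"ay":0,"az":0,"claw":1},{"x":0,"y":0,"z":0,"ax":0,"ay":0,"az":0,"claw":1},{"x":0,"y":0,"z":0,"ax":0,"ay":0,"az":0,"claw":1},{"x":0,"y":0,"z":0,"ax":0,"ay":0,"az":0,"claw":1},{"x":0,"y":0,"z":0,"ax":0,"ay":0,"az":0,"claw":1}]'
python3 - <<'E'
from h import *
print(bubtop(),bubtop())
im=np.mean([camera("top")["color"] for _ in range(4)],0).astype(np.uint8); s=camera("side")["color"]
o=np.zeros((590,800,3),np.uint8); o[:320,:720]=cv2.resize(im[202:242,180:270],None,fx=8,fy=8,interpolation=cv2.INTER_CUBIC); o[325:585,:390]=cv2.resize(s[145:210,230:327],(390,260),interpolation=cv2.INTER_CUBIC)
o[325:525,400:720]=cv2.resize(im,(320,200)); cv2.imwrite("pics/c6.png",o)
E
```

```text
time: 11.52
ee_pos: [0.4959, -0.0583, 0.0045]
eef_rot: [1.0, 0.008, 0.0, 0.001]
ft_force: [-0.8, -10.8, -2.3]
width: 0.0297
time: 11.93
ee_pos: [0.4959, -0.0582, 0.0045]
eef_rot: [1.0, 0.008, 0.0, 0.001]
ft_force: [-0.4, -10.3, -2.3]
width: 0.0299
time: 12.35
ee_pos: [0.4959, -0.0582, 0.0045]
eef_rot: [1.0, 0.008, 0.0, 0.001]
ft_force: [-0.3, -10.6, -2.2]
width: 0.0295
time: 12.77
ee_pos: [0.4959, -0.0582, 0.0045]
eef_rot: [1.0, 0.008, 0.0, 0.001]
ft_force: [0.1, -10.2, -1.9]
width: 0.0296
{'bubble': np.float64(0.0003), 'cent': np.float64(0.0002), 'blen': np.float64(0.0195), 'L': 67.5, 'wid': 14.5} {'bubble': np.float64(0.0004), 'cent': np.float64(0.0003), 'blen': np.float64(0.0195), 'L': 67.4, 'wid': 14.5}
```

View pics/c6.png

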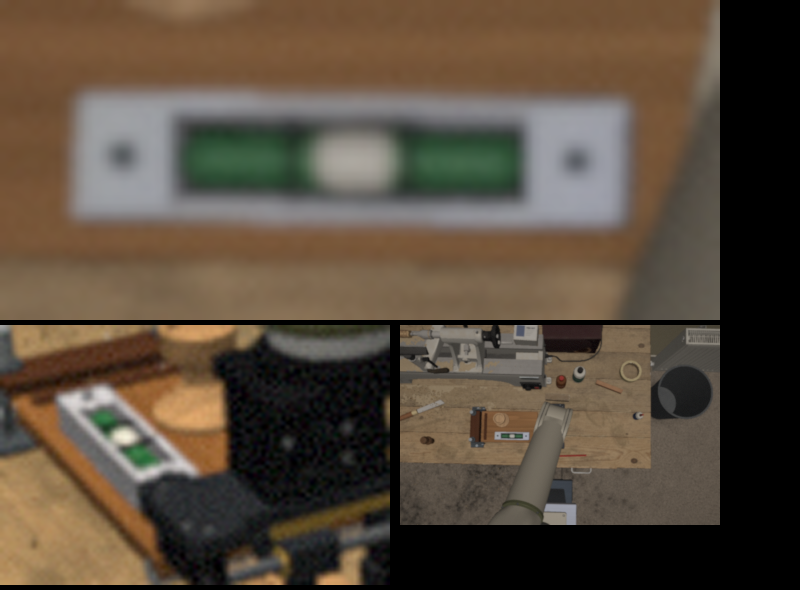

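The view shows the bubble at 308–402 (centre 355) and the vial at 180–523 (centre 351), so it is near centre. My eye gives about −1 mm where the reader gives +0.3. I'll settle it with a sub-pixel profile along the vial.

Run:
```python
from h import *
im=np.mean([camera("top")["color"].astype(float) for _ in range(6)],0)
f=cv2.resize(im[202:242,180:270],None,fx=8,fy=8,interpolation=cv2.INTER_CUBIC)
p=f[150:172].mean(0)  # rows through vial
up=lambda a,t:[round(float(i+(t-a[i])/(a[i+1]-a[i])),1) for i in range(len(a)-1) if (a[i]-t)*(a[i+1]-t)<0]
B,G,Rr=p.T
print("R at 115",up(Rr,115)); print("B at 125",up(B,125)); print("G dark 75",up(G,75))
w=[i for i in range(200,505) if G[i]<G[i-1] and G[i]<=G[i+1]]; print("G minima",[(i,round(G[i])) for i in w])
d=f[100:215].mean(2); 
for lo,hi in((100,145),(555,600)):
    q=255-f[140:172,lo:hi].mean(2); q=np.clip(q-np.percentile(q,60),0,None); print("hole",lo+(q.sum(0)*np.arange(hi-lo)).sum()/q.sum())
```

```text
R at 115 [64.1, 115.5, 129.3, 171.7, 314.4, 393.6, 526.8, 568.8, 583.2, 627.6, 643.6, 666.1]
B at 125 [75.9, 114.2, 130.4, 171.2, 318.5, 388.2, 527.1, 568.8, 582.8, 624.3]
G dark 75 [287.0, 295.6, 681.4, 700.4]
G minima [(226, 95), (252, 95), (270, 92), (291, 72), (347, 164), (356, 164), (410, 78), (443, 95)]
hole 122.03512176575744
hole 575.900495486523
```

The lines are at 291 and 410 (mid 350.5) and the bubble centre at 354, so about −0.9 mm. With the reader's known positive bias at the start, the true value is roughly −0.5 mm. That's fine, and any slight recoil on release would go the other way. Now to let go.

```bash
python3 -m crank '[{"x":0,"y":0,"z":0,"ax":0,"ay":0,"az":0,"claw":0.25},{"x":0,"y":0,"z":0,"ax":0,"ay":0,"az":0,"claw":0.15},{"x":0,"y":0,"z":0,"ax":0,"ay":0,"az":0,"claw":0},{"x":0,"y":0,"z":0,"ax":0,"ay":0,"az":0,"claw":-0.2},{"x":0,"y":0,"z":0,"ax":0,"ay":0,"az":0,"claw":-0.4}]'
python3 -m crank '[{"x":0,"y":0,"z":0,"ax":0,"ay":0,"az":0,"claw":-0.5},{"x":0,"y":0,"z":0,"ax":0,"ay":0,"az":0,"claw":-0.5},{"x":0,"y":0,"z":0,"ax":0,"ay":0,"az":0,"claw":-0.5},{"x":0,"y":0,"z":0,"ax":0,"ay":0,"az":0,"claw":-0.5},{"x":0,"y":0,"z":0,"ax":0,"ay":0,"az":0,"claw":-0.5}]'
python3 -m crank '[{"x":0,"y":0,"z":0,"ax":0,"ay":0,"az":0,"claw":-0.5},{"x":0,"y":0,"z":0,"ax":0,"ay":0,"az":0,"claw":-0.5},{"x":0,"y":0,"z":0,"ax":0,"ay":0,"az":0,"claw":-0.5},{"x":0,"y":0,"z":0,"ax":0,"ay":0,"az":0,"claw":-0.5},{"x":0,"y":0,"z":0,"ax":0,"ay":0,"az":0,"claw":-0.5}]'
cat >> h.py <<'E'
def fine():
    im=np.mean([camera("top")["color"].astype(float) for _ in range(6)],0)
    p=cv2.resize(im[202:242,180:270],None,fx=8,fy=8,interpolation=cv2.INTER_CUBIC)[150:172].mean(0)
    up=lambda a,t,lo,hi:[round(float(i+(t-a[i])/(a[i+1]-a[i])),1) for i in range(lo,hi) if (a[i]-t)*(a[i+1]-t)<0]
    G=p[:,1]; return dict(R=up(p[:,2],115,200,500),B=up(p[:,0],125,200,500),win=up(p[:,2],115,140,200)+up(p[:,2],115,500,550),lines=(255+G[255:310].argmin(),395+G[395:450].argmin()))
E
python3 -c "
from h import *
print(fine(),bubtop())"
```

```text
time: 13.83
ee_pos: [0.4962, -0.0554, 0.0046]
eef_rot: [1.0, 0.009, 0.0, -0.0]
ft_force: [-0.5, 0.5, -0.4]
width: 0.0493
time: 14.25
ee_pos: [0.4962, -0.0558, 0.0045]
eef_rot: [1.0, 0.009, 0.0, -0.0]
ft_force: [0.9, 0.3, 0.6]
width: 0.065
time: 14.67
ee_pos: [0.4961, -0.0559, 0.0045]
eef_rot: [1.0, 0.009, 0.0, -0.0]
ft_force: [0.9, -0.8, 0.0]
width: 0.0654
{'R': [314.5, 393.2], 'B': [318.7, 388.1], 'win': [171.8, 526.9], 'lines': (np.int64(291), np.int64(411))} {'bubble': np.float64(0.0004), 'cent': np.float64(0.0002), 'blen': np.float64(0.0198), 'L': 67.3, 'wid': 14.7}
```

The bubble did not change on release. I'll raise the arm straight up and clear, calibrate the fine measure against the known start (0.020), and look at the result.

```bash
python3 -m crank '[{"x":0,"y":0,"z":-0.01,"ax":0,"ay":0,"az":0,"claw":-0.5},{"x":0,"y":0,"z":-0.03,"ax":0,"ay":0,"az":0,"claw":-0.5},{"x":0,"y":0,"z":-0.06,"ax":0,"ay":0,"az":0,"claw":-0.5},{"x":0,"y":0,"z":-0.1,"ax":0,"ay":0,"az":0,"claw":-0.5},{"x":0,"y":0,"z":-0.14,"ax":0,"ay":0,"az":0,"claw":-0.5}]'
python3 -m crank '[{"x":0,"y":0.03,"z":-0.01,"ax":0,"ay":0,"az":0,"claw":-0.5},{"x":0,"y":0.07,"z":-0.02,"ax":0,"ay":0,"az":0,"claw":-0.5},{"x":0,"y":0.11,"z":-0.02,"ax":0,"ay":0,"az":0,"claw":-0.5},{"x":0,"y":0.14,"z":-0.02,"ax":0,"ay":0,"az":0,"claw":-0.5},{"x":0,"y":0.16,"z":-0.02,"ax":0,"ay":0,"az":0,"claw":-0.5}]'
python3 -m crank '[{"x":0,"y":0.03,"z":0,"ax":0,"ay":0,"az":0,"claw":-0.5},{"x":0,"y":0.07,"z":0,"ax":0,"ay":0,"az":0,"claw":-0.5},{"x":0,"y":0.11,"z":0,"ax":0,"ay":0,"az":0,"claw":-0.5},{"x":0,"y":0.14,"z":0,"ax":0,"ay":0,"az":0,"claw":-0.5},{"x":0,"y":0.14,"z":0,"ax":0,"ay":0,"az":0,"claw":-0.5}]'
python3 - <<'E'
from h import *
print(fine(),bubtop())
p=cv2.resize(cv2.imread("pics/top0.png")[202:242,180:270].astype(float),None,fx=8,fy=8,interpolation=cv2.INTER_CUBIC)[150:172].mean(0)
up=lambda a,t:[round(float(i+(t-a[i])/(a[i+1]-a[i])),1) for i in range(140,560) if (a[i]-t)*(a[i+1]-t)<0]
print("start R",up(p[:,2],115),"B",up(p[:,0],125))
t=camera("top")["color"]; s=camera("side")["color"]
o=np.zeros((600,800,3),np.uint8); o[:330,:780]=cv2.resize(t[150:260,130:390],None,fx=3,fy=3,interpolation=cv2.INTER_CUBIC)
o[335:597,:420]=cv2.resize(s[140:240,220:380],(420,262),interpolation=cv2.INTER_CUBIC); o[335:560,430:790]=cv2.resize(s,(360,225)); cv2.imwrite("pics/c7.png",o)
E
```

```text
time: 15.43
ee_pos: [0.4953, -0.0565, 0.1464]
eef_rot: [1.0, 0.008, -0.001, 0.0]
ft_force: [1.0, 1.0, 0.6]
width: 0.0651
time: 15.85
ee_pos: [0.4983, -0.2196, 0.1658]
eef_rot: [1.0, 0.007, 0.001, 0.001]
ft_force: [0.4, 0.1, -0.2]
width: 0.0653
time: 16.27
ee_pos: [0.4987, -0.3628, 0.1655]
eef_rot: [1.0, 0.005, -0.0, 0.002]
ft_force: [-1.4, -1.0, -0.3]
width: 0.0656
{'R': [314.4, 393.1], 'B': [318.5, 388.0], 'win': [171.8, 526.8], 'lines': (np.int64(291), np.int64(410))} {'bubble': np.float64(0.0001), 'cent': np.float64(0.0002), 'blen': np.float64(0.0195), 'L': 67.4, 'wid': 14.5}
start R [180.1, 243.8, 323.8, 534.9] B [180.1, 248.7, 319.2, 534.6]
```

View pics/c7.png

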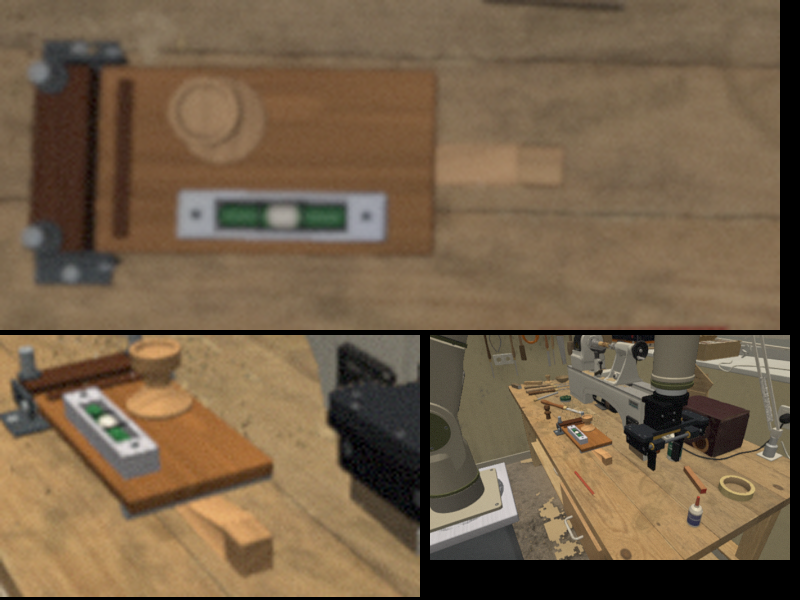

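The wedge lies flat under the board's middle. The bubble sits between the lines with the arm clear, and nothing else has moved. My estimates still range from −1.0 to +0.1 mm, so I'll use the wrist camera above the level for a sharper reading, with the fingers well above the cup.

```bash
python3 -m crank '[{"x":-0.01,"y":-0.02,"z":-0.01,"ax":0,"ay":0,"az":0,"claw":-0.5},{"x":-0.02,"y":-0.05,"z":-0.02,"ax":0,"ay":0,"az":0,"claw":-0.5},{"x":-0.03,"y":-0.085,"z":-0.03,"ax":0,"ay":0,"az":0,"claw":-0.5},{"x":-0.04,"y":-0.12,"z":-0.035,"ax":0,"ay":0,"az":0,"claw":-0.5},{"x":-0.044,"y":-0.15,"z":-0.035,"ax":0,"ay":0,"az":0,"claw":-0.5}]'
python3 -m crank '[{"x":0,"y":-0.035,"z":0,"ax":0,"ay":0,"az":0,"claw":-0.5},{"x":0,"y":-0.07,"z":0,"ax":0,"ay":0,"az":0,"claw":-0.5},{"x":0,"y":-0.105,"z":0,"ax":0,"ay":0,"az":0,"claw":-0.5},{"x":0,"y":-0.135,"z":0,"ax":0,"ay":0,"az":0,"claw":-0.5},{"x":0,"y":-0.16,"z":0,"ax":0,"ay":0,"az":0,"claw":-0.5}]'
python3 -m crank '[{"x":0,"y":-0.035,"z":0,"ax":0,"ay":0,"az":0,"claw":-0.5},{"x":0,"y":-0.07,"z":0,"ax":0,"ay":0,"az":0,"claw":-0.5},{"x":0,"y":-0.105,"z":0,"ax":0,"ay":0,"az":0,"claw":-0.5},{"x":0,"y":-0.14,"z":0,"ax":0,"ay":0,"az":0,"claw":-0.5},{"x":0,"y":-0.14,"z":0,"ax":0,"ay":0,"az":0,"claw":-0.5}]'
python3 -m crank '[{"x":0,"y":0,"z":0,"ax":0,"ay":0,"az":0,"claw":-0.5},{"x":0,"y":0,"z":0,"ax":0,"ay":0,"az":0,"claw":-0.5},{"x":0,"y":0,"z":0,"ax":0,"ay":0,"az":0,"claw":-0.5},{"x":0,"y":0,"z":0,"ax":0,"ay":0,"az":0,"claw":-0.5},{"x":0,"y":0,"z":0,"ax":0,"ay":0,"az":0,"claw":-0.5}]'
python3 - <<'E'
from h import *
c=camera("wrist"); cv2.imwrite("pics/w8.png",c["color"]); print(c["eye"],c["fx"])
E
```

```text
time: 17.13
ee_pos: [0.4542, -0.2048, 0.2002]
eef_rot: [1.0, 0.009, 0.001, -0.0]
ft_force: [0.1, 0.3, 0.7]
width: 0.0654
time: 17.55
ee_pos: [0.4516, -0.0437, 0.1999]
eef_rot: [1.0, 0.01, 0.0, -0.001]
ft_force: [0.5, 0.2, -0.1]
width: 0.0653
time: 17.97
ee_pos: [0.4484, 0.1005, 0.1995]
eef_rot: [1.0, 0.014, 0.0, -0.001]
ft_force: [0.2, -0.0, -0.4]
width: 0.0656
time: 18.38
ee_pos: [0.4496, 0.0925, 0.1996]
eef_rot: [1.0, 0.008, 0.0, -0.0]
ft_force: [-0.8, -0.4, 0.3]
width: 0.0646
[0.44659665 0.16653722 0.36130887] 287.40523640119613
```

View pics/w8.png

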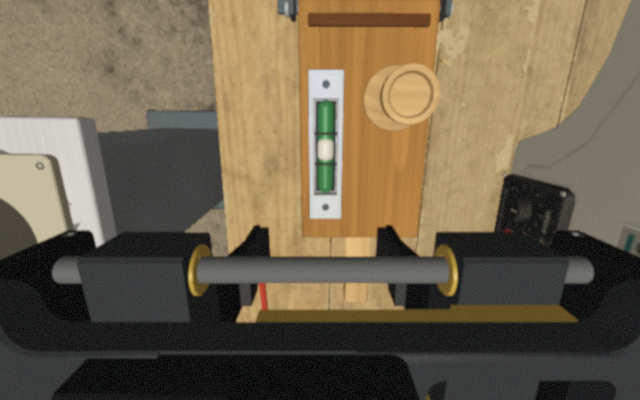

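The wrist view shows the level at v 70–218, the lines at about v 134 and 164, and the bubble between them at 137–162. Now the sub-pixel values.

Run:
```python
from h import *
cs=[camera("wrist") for _ in range(6)]; c=cs[0]; im=np.mean([k["color"].astype(float) for k in cs],0)
p=cv2.resize(im[60:230,322:330],(8,1700),interpolation=cv2.INTER_CUBIC).mean(1); G=p[:,1]; v=lambda i:60+(i+.5)/10-.5
Y=lambda i:onz(c,326,v(i),.06)[1]*1000
cr=lambda a,t,lo,hi:[i+(t-a[i])/(a[i+1]-a[i]) for i in range(lo,hi) if (a[i]-t)*(a[i+1]-t)<0]
l1=680+G[680:790].argmin(); l2=1000+G[1000:1100].argmin(); print("lines",v(l1),v(l2),Y(l1)-Y(l2))
for k,t in((2,100),(2,130),(2,160),(0,110),(0,150)):
    e=cr(p[:,k],t,l1,l2); print(k,t,[round(v(i),1) for i in e], "bubble mm", round((Y(e[0])+Y(e[-1]))/2-(Y(l1)+Y(l2))/2,2) if len(e)>1 else None)
w=cr(p[:,2],130,100,500)+cr(p[:,2],130,1200,1690); print("other",[round(v(i),1) for i in w],[round(Y(i)-(Y(l1)+Y(l2))/2,1) for i in w])
print(r.read_state()["time"])
```

```text
lines 133.65 164.15 31.48030315235839
2 100 [np.float64(137.0), np.float64(161.8)] bubble mm -0.41
2 130 [np.float64(138.6), np.float64(160.9)] bubble mm -0.77
2 160 [np.float64(139.3), np.float64(160.1)] bubble mm -0.72
0 110 [np.float64(137.7), np.float64(161.4)] bubble mm -0.58
0 150 [np.float64(139.4), np.float64(160.0)] bubble mm -0.73
other [np.float64(82.1), np.float64(86.3), np.float64(99.9), np.float64(194.5), np.float64(206.2), np.float64(208.2)] [np.float64(65.1), np.float64(61.3), np.float64(48.5), np.float64(-48.9), np.float64(-62.2), np.float64(-64.5)]
18.7333
```

The bubble stands at about −0.6 mm, within the 2 mm gap on each side, and three measures agree. The arm is clear of everything, so I'm handing in.

```bash
python3 -c "
from h import *
print(bubtop(),close_job())"
```

```text
the job is handed in; nothing more can be done
{'bubble': np.float64(0.0002), 'cent': np.float64(0.0044), 'blen': np.float64(0.0868), 'L': 14.7, 'wid': 14.3} None
```

The board is level on the wedge, and I handed the job in at about 19 s of the 64 s allowed. I gripped the wedge by its heel, turned it about 3° onto the board's centre line and slid it in flat along the bench. It went in in small steps, with no more than about 13 N of push. I then let go and lifted straight clear.

**Bubble:** the close wrist view put it about 0.6 mm past centre (readings −0.4 to −0.8 mm, low edge about 0.3 mm high), clearly between the two lines. It did not move when I let go.

**Disagreement:** the two ways of reading the top view differed, +0.1 to +0.4 mm from one and about −0.9 mm from the other. I trusted the wrist view and made no correction. The last top reading at hand-in, 0.0002, doesn't count because the arm was covering most of the level.

**The rest:** the final pictures showed the wedge flat under the middle of the low edge and the arm clear. I saw no sign that the pencil or old block had moved; I checked them only by eye.

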